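# Swing the copper link over to the green terminal bolt

## Robot

A 6-joint arm with a two-finger parallel gripper is mounted at the origin on the work surface. World frame = base frame: x ahead of the robot, y to its left, z up, the work surface at z = 0. Lengths are in m, angles in rad, forces in N, time in s.
With the tool pointing down it reaches from about 0.425 to 0.95 m from the base axis. Payload 3.5 kg.
Tool frame: the origin (TCP) lies midway between the tips of the shut fingers; the grasp point (between the pads) lies 19 mm behind it; x points along the fingers, y is the direction in which the jaws open and shut, and the axes are right-handed (so a half turn about x gives the same grasp; the last joint's range is limited). The gripper opens to 85 mm and grips with 20 to 120 N. Pads are 22 mm wide; open, the fingers measure 114 mm over their backs; the gripper's body (76 mm by 85 mm) begins 54 mm behind the grasp point. The pads swing forward as they close: fully open they stand 13 mm farther back than shut.
Start: joints at [-1.399, 0.286, 1.577, -0, 1.279, -0.15], TCP at [0.214, -0.64, 0.231] pointing down, gripper open.
Joint ranges: [-2.77, 2.77], [-0.9, 2.22], [0.21, 2.48], [-1.53, 4.67], [0.24, 2.81], [-2.84, 2.84]. Speed limits (rad/s): [2.79, 2.79, 3.14, 3.14, 3.14, 3.14].

## Interface

Orientations are given as a unit quaternion [x, y, z, w].
In Python, from plant import sensors, optics, ctrl gives the robot as it stands.
- The arm moves only by the tool arm_command, never from a script. Its argument "increments" is a list that holds one entry, the list of rows, each a list of 4 numbers: the shift along the tool's x, y, z in cm, then the turn about the tool's x in rad. A call has 1 to 20 rows; each row shifts and turns the commanded pose from where the row before left it, along the tool's axes as they then stand; what a row does not reach is not made up. A row lasts 1/8 s, in which the tool goes at most 62.5 mm and 10.7 degrees, less where a joint would pass 70% of its speed; a pose out of reach is approached as far as the arm can. A call with a gripper value outside its range is refused whole. "grip" is the finger opening in cm, from 0 to 8.54, set as the call begins (left out, the last holds). The fingers move at their own pace and stop on an object; "grip_force" is the grip in N (left out, the last holds). Time passes only in rows, so rows that do not move let the fingers close. It gives the time, the measured TCP pose, the force and the opening at its end, in the units of the state.
- sensors.get_state(): the state, without advancing time (a new reading comes with each control period).
- optics.read_camera(name): name is "scene" or "top" or "wrist"; returns the picture (400x640x3 uint8, blue, green, red); there is no depth.
- optics.camera_model(name): a dict with "camera_matrix" (3x3 intrinsics, pixels), "world_from_camera" (4x4, takes a point from camera to world coordinates); the wrist camera has in their place "mount" (4x4, takes a point from camera to tool coordinates, whose origin is the TCP and whose axes are the tool frame's). Camera axes: x right, y up, looking along -z (the intrinsics and any distortion apply to the point x, -y, -z); pixel columns grow to the right and rows downward; lengths in m; the calibration is good to about 2 mm. A picture is of the moment at which its call begins: read the wrist's pose just before it. camera_model takes no time and is no camera call.
- ctrl.sign_off(): hands the job in, once; it reports no verdict.
Trained networks look in the newest picture that a camera, given by its name, has taken for a name from the list of things; names that differ only in an ending like _2 or _b are one class to them, and where a whole thing is asked for, a point or a joint stands for the part that bears it (a point fixed in the world has none). Each returns a list of dicts, best first, with "conf" (0 to 1); they miss things now and then, are a little off and sometimes report something else, mostly with a low value. They report only what shows in the picture. A call takes as long as a camera call. They do not tell look-alikes from the thing itself.
- optics.boxes_of(camera, query): "at" ([row, column] in pixels, amid what is visible of it).
- optics.place_of(camera, query): "at" ([row, column] in pixels: a listed point, or the origin of a listed thing).
The state is a dict: "time": time; "qpos": joint angles; "dq": joint speeds; "joint_efforts": joint torques, N m; "eef_pos": TCP position; "tcp_rot": TCP orientation; "contact_force": force on the tool from outside, world axes, zero at the start; "wrist_torque": the same for the moment, N m; "opening": opening from 0.0 (shut) to 1.0 (fully open).
Only numpy, scipy, OpenCV 4.12 (cv2) and the standard library are available. Lean on these libraries where they do the work, as an engineer would, in place of code of your own. Each camera call takes 0.05 s, during which the arm holds its last target.

## Task

On the grey terminal board, take the copper link by its black knob, lift it a little, swing it round its loose bolt and drop its open slot over the bolt on the green disc, not the one on the red disc. Leave the link lying flat on the board and let go of it.

Things in the scene. Friction and masses are not known exactly. Their poses are not given: they have to be found in the camera images.
- link_knob (a point): Centre (half-way up) of the upright black knob, 26 mm across, 50 mm high, on the loose copper link: a bar 4 mm thick, 56 wide, 178 long, 0.11-0.23 kg. This point is 29 mm above its underside. x points along the link to its open end, z up. Its 18 mm pivot hole is centred 70 mm back (-x). The slot, open at the end, is 32 mm wide between two tines, from 25 to 80 mm ahead (+x) of the knob.
- pivot (a point): Loose bolt the link turns about: an 8 mm steel shank rising from the board through the link's hole. The point is on its axis at the board's upper face. Its brass nut, 26 mm across, underside 34 mm above the board, keeps the link on: it can rise at most 30 mm. The board is a fixed grey slab, 220 x 250 x 22 mm.
- green_bolt_foot (a point): The bolt to use: a fixed 6 mm steel stud, 9 mm high with a tapered tip, in the middle of a flush green disc 48 mm across. The point is on its axis at the board's upper face, 120 mm from the pivot bolt: with the slot over it, it is about 50 mm ahead (+x) of the knob on the link's centre line. To pass over it the link's underside must be more than 9 mm above the board (15 to 22 mm is good).
- red_bolt_foot (a point): The wrong bolt: the same stud on a flush red disc, also 120 mm from the pivot bolt, 96 degrees round from the green one. The link starts flat on the board between the two; green and red may change sides. The point is on its axis at the board's upper face.
There are look-alikes about, which are no part of the job. Of the things like the part that bears link_knob, leave any that is blue or purple; of the rest the larger one is meant.

How it is judged:
At the end, for the whole second after the job is handed in: The bolt on the green disc stands in the link's open slot (30 to 70 mm ahead of the knob, within 14.5 mm of the link's centre line), and the link lies flat on the board (underside within 4 mm of it, tilted less than 0.05 rad) and is left there (x of green_bolt_foot in the frame of link_knob between 0.03 and 0.07 m and y of green_bolt_foot in the frame of link_knob between -0.0145 and 0.0145 m and z of green_bolt_foot in the frame of link_knob between -0.033 and -0.025 m and angle between link_knob's own z axis and vertical below 0.05 rad); the robot touches nothing.
It also fails if it takes over 32 s, if anything falls off the work surface, if the arm or the gripper's body presses on something with over 40 N, if the wrist force passes 120 N, or if a joint passes its speed limit or range.

## Working session

There is one attempt and no reset: what is moved stays moved. The work goes in short steps, Python scripts to look and compute and a tool call to move; the robot and the scene stay as the last step left them, time stands still between calls to the robot, and variables do not carry over. Pictures are saved under pics/ and viewed, and the job is handed in when it is done.

Besides the shell and the picture viewer there is one more tool, called after "Call:" as name(argument=value, ...), one argument or row to a line, values as JSON. arm_command: Moves the arm, as the interface text tells. Its arguments: {"type":"object","properties":{"increments":{"type":"array","items":{"type":"array","items":{"type":"array","items":{"type":"number"}}}},"grip":{"type":"number"},"grip_force":{"type":"number"}},"required":["increments"]}

```bash
ls; mkdir -p pics; python3 - <<'E'
from plant import sensors, optics, ctrl
import cv2
print(sensors.get_state())
for c in ["scene","top","wrist"]:
    im=optics.read_camera(c); cv2.imwrite(f"pics/{c}0.png",im)
    m=optics.camera_model(c); print(c,m)
    for q in ["link_knob","pivot","green_bolt_foot","red_bolt_foot"]:
        print(c,q,[(d['at'],round(d['conf'],2)) for d in optics.place_of(c,q)])
E
```

```text
pics
{'time': 0.0, 'qpos': array([-1.39899977e+00,  2.87171645e-01,  1.57820135e+00, -1.44345911e-05,
        1.27859402e+00, -1.49988294e-01]), 'dq': array([ 0.00195992, -0.00014214,  0.00180061, -0.00034718, -0.00132551,
        0.00022201]), 'joint_efforts': array([-4.13446596e-04, -4.05979908e+01, -2.92629880e+01, -1.94374861e-04,
        5.73181649e-03, -1.08013106e-05]), 'eef_pos': array([ 0.21339273, -0.639679  ,  0.22993001]), 'tcp_rot': array([-0.69795953, -0.11411866,  0.6979876 , -0.11243994]), 'contact_force': array([ 0.06409287,  0.12359797, -0.12498041]), 'wrist_torque': array([0.00420838, 0.03629817, 0.02661563]), 'opening': 1.000940730248812}
scene {'camera_matrix': array([[478.04008299,   0.        , 315.72031755],
       [  0.        , 478.04008299, 200.38113555],
       [  0.        ,   0.        ,   1.        ]]), 'world_from_camera': array([[ 0.78299759, -0.4532045 ,  0.42605217,  0.92960295],
       [ 0.62189483,  0.58436729, -0.52130768, -0.46093675],
       [-0.01271197,  0.6731423 ,  0.73940371,  0.81133101],
       [ 0.        ,  0.        ,  0.        ,  1.
[... 842 characters left out ...]

top green_bolt_foot [([197.3, 257.2], 0.79)]
top red_bolt_foot [([174.8, 340.3], 0.55)]
wrist {'camera_matrix': array([[349.0318684 ,   0.        , 325.39695825],
       [  0.        , 349.0318684 , 195.70879117],
       [  0.        ,   0.        ,   1.        ]]), 'mount': array([[ 9.77046455e-04,  2.77922560e-01, -9.60602986e-01,
        -1.42236943e-01],
       [ 9.99998925e-01, -1.32202941e-03,  6.34625974e-04,
         6.82123461e-04],
       [-1.09356852e-03, -9.60602573e-01, -2.77923553e-01,
        -7.06904380e-02],
       [ 0.00000000e+00,  0.00000000e+00,  0.00000000e+00,
         1.00000000e+00]])}
wrist link_knob []
wrist pivot []
wrist green_bolt_foot []
wrist red_bolt_foot []
```

View pics/scene0.png

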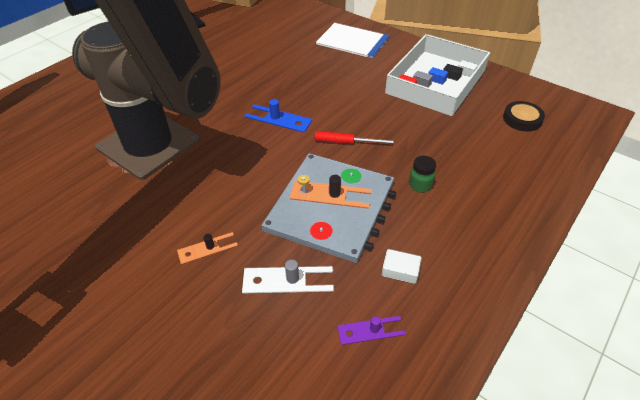

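View pics/top0.png

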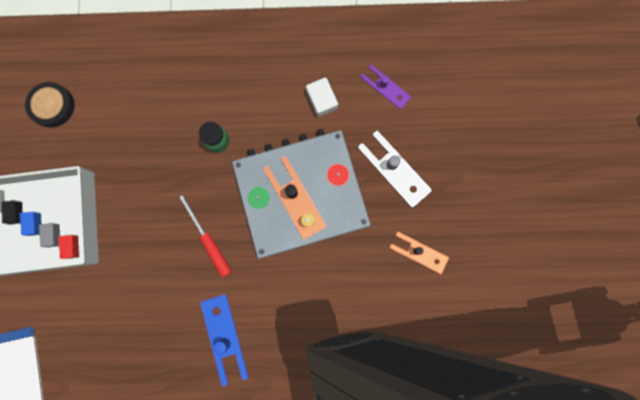

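The copper link on the grey board has its knob at scene (row 186, col 335) and top (191, 290). In the top view the brass nut is at about (220, 307), the green disc at (197, 258) and the red disc at (174, 338). The small copper, white, blue and purple links lie off the board and are look-alikes.

```bash
cat > h.py <<'E'
import numpy as np
from scipy.spatial.transform import Rotation as R
from plant import sensors, optics, ctrl
def cam(name,st=None):
    m=optics.camera_model(name)
    K=m["camera_matrix"]
    if "world_from_camera" in m: T=m["world_from_camera"]
    else:
        W=np.eye(4);W[:3,:3]=R.from_quat(st["tcp_rot"]).as_matrix();W[:3,3]=st["eef_pos"];T=W@m["mount"]
    return K,T
def ray(KT,rc):
    K,T=KT; d=np.linalg.inv(K)@np.array([rc[1],rc[0],1.]); d=T[:3,:3]@(d*[1,-1,-1]); return T[:3,3],d/np.linalg.norm(d)
def tri(rs):
    A=sum(np.eye(3)-np.outer(d,d) for o,d in rs);b=sum((np.eye(3)-np.outer(d,d))@o for o,d in rs)
    p=np.linalg.solve(A,b); return p,[np.linalg.norm(np.cross(p-o,d)) for o,d in rs]
def onz(r,z): o,d=r; return o+d*(z-o[2])/d[2]
def proj(KT,p):
    K,T=KT; q=np.linalg.inv(T)@np.r_[p,1]; q=K@(q[:3]*[1,-1,-1]); return q[1]/q[2],q[0]/q[2]
E
python3 - <<'E'
from h import *
S,T=cam("scene"),cam("top")
pts={"knob":((187,338),(191.1,289.7)),"pivot":((189.3,301.1),(218.1,307.3)),"green":((175.9,350.2),(197.3,257.2)),"red":((228.5,320),(174.8,339))}
for k,(a,b) in pts.items():
    p,e=tri([ray(S,a),ray(T,b)]); print(k,p.round(4),np.round(e,4),"onz.022:",onz(ray(S,a),.022).round(4),onz(ray(T,b),.022).round(4))
for z in(.022+.029,): print(onz(ray(S,(187,336)),z),onz(ray(T,(191.1,289.5)),z))
E
```

```text
knob [0.5022 0.1379 0.0472] [0.0019 0.0019] onz.022: [0.4893 0.1593 0.022 ] [0.505  0.1385 0.022 ]
pivot [0.44   0.0966 0.0364] [0.0061 0.0061] onz.022: [0.4271 0.1019 0.022 ] [0.4456 0.1016 0.022 ]
green [0.4917 0.2073 0.0222] [0.0021 0.0021] onz.022: [0.4904 0.2057 0.022 ] [0.4932 0.2088 0.022 ]
red [0.5365 0.0318 0.0313] [0.0004 0.0004] onz.022: [0.5321 0.038  0.022 ] [0.5381 0.0313 0.022 ]
[0.50201981 0.13379687 0.051     ] [0.50024743 0.13669333 0.051     ]
```

```bash
python3 - <<'E'
from h import *
st=sensors.get_state(); M=R.from_quat(st["tcp_rot"]).as_matrix(); print(M.round(3))
yaw=np.degrees(np.arctan2(M[1,1],M[0,1])); print("tool y yaw",yaw)
T=cam("top");S=cam("scene")
print(onz(ray(T,(219.5,307)),.066),onz(ray(S,(180,303)),.07))
E
```

```text
[[ 0.     0.316 -0.949]
 [-0.    -0.949 -0.316]
 [-1.     0.    -0.   ]]
tool y yaw -71.56527302317308
[0.43825444 0.10053532 0.066     ] [0.44307143 0.09182557 0.07      ]
```

Call:
arm_command(
  increments=[
    [[0, -0.63, -4.43, 0], [0, -0.63, -4.43, 0], [0, -0.63, -4.43, 0], [0, -0.63, -4.43, 0], [0, -0.63, -4.43, 0], [0.5, -5.06, -2.48, 0], [0.5, -5.06, -2.48, 0], [0.5, -5.06, -2.48, 0], [0.5, -5.06, -2.48, 0], [0.5, -5.06, -2.48, 0], [0.5, -5.06, -2.48, 0], [0.5, -5.06, -2.48, 0], [0.5, -5.06, -2.48, 0], [0.5, -5.06, -2.48, 0], [0.5, -5.06, -2.48, 0], [0.5, -5.06, -2.48, 0], [0.5, -5.06, -2.48, 0], [0, 0, 0, -0.085], [0, 0, 0, -0.085], [0, 0, 0, 0]],
  ],
  grip=8.5,
  grip_force=50,
)

```text
time: 3.25
eef_pos: [0.504, 0.13, 0.1714]
tcp_rot: [0.686, 0.172, -0.686, 0.172]
contact_force: [0.5, -0.5, 0.6]
opening: 0.998
```

```bash
python3 - <<'E'
from h import *
import cv2
st=sensors.get_state(); im=optics.read_camera("wrist"); cv2.imwrite("pics/w1.png",im)
C=cam("wrist",st); print(st["eef_pos"],st["qpos"])
for q,z in [("link_knob",.051),("pivot",.022),("green_bolt_foot",.022),("red_bolt_foot",.022)]:
    for d in optics.place_of("wrist",q): print(q,d['at'],round(d['conf'],2),onz(ray(C,d['at']),z).round(4))
E
```

```text
[0.5039607  0.13001653 0.17144047] [ 5.73893818e-02  3.11946318e-03  2.00781267e+00 -1.61163488e-05
  1.13047499e+00  1.13686410e+00]
link_knob [189.9, 317.4] 0.6 [0.5007 0.1347 0.051 ]
pivot [258.0, 324.2] 0.73 [0.4392 0.0959 0.022 ]
green_bolt_foot [149.4, 238.6] 0.91 [0.4933 0.2063 0.022 ]
red_bolt_foot [197.6, 441.8] 0.66 [0.5385 0.0329 0.022 ]
```

View pics/w1.png

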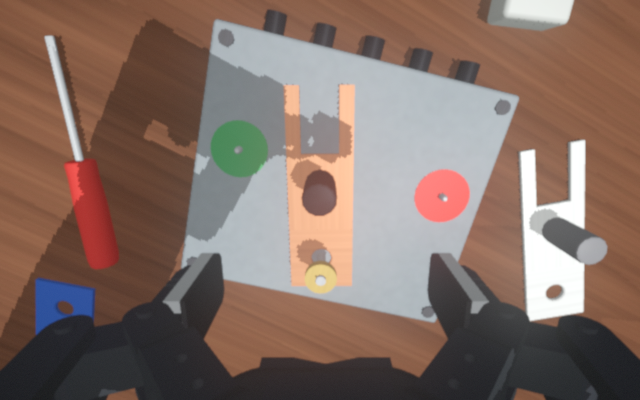

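The wrist picture shows the link nearly upright in the image: knob at (190, 318), nut at (277, 320), slot opening upward. The green stud is at (149, 239) and the red at (197, 443).

```bash
python3 - <<'E'
from h import *
st=sensors.get_state(); W=cam("wrist",st);S,T=cam("scene"),cam("top")
for n,s,t,w in [("knob",(187,336.5),(191.1,289.7),(190,318)),("green",(175.9,350.2),(197.3,257.7),(149.4,238.8)),("red",(229.5,320.5),(174.8,338.5),(197.4,442.5))]:
    p,e=tri([ray(S,s),ray(T,t),ray(W,w)]); print(n,p.round(4),np.round(e,4)); 
    p,e=tri([ray(S,s),ray(W,w)]); print("  SW",p.round(4),np.round(e,4))
e=[onz(ray(W,x),.026) for x in [(285,292),(85,286),(285,352),(85,354.5)]]
for a in e: print(a.round(4))
for a,b in((0,1),(2,3)): d=e[b]-e[a]; print(np.linalg.norm(d),np.degrees(np.arctan2(d[1],d[0])))
print("width",np.linalg.norm(e[0]-e[2]),np.linalg.norm(e[1]-e[3]))
d=(e[1]+e[3]-e[0]-e[2])/2;print("ctr hd",np.degrees(np.arctan2(d[1],d[0])));tip=(e[1]+e[3])/2; u=d/np.linalg.norm(d); print("knob from tip",tip-u*.080,"hole",tip-.15*u)
# nut top
print(onz(ray(W,(280,320)),.068))
M=R.from_quat(st["tcp_rot"]).as_matrix(); print(M.round(3))
E
```

```text
knob [0.5011 0.1352 0.0498] [0.0011 0.0013 0.0016]
  SW [0.5019 0.1342 0.0512] [0.001 0.001]
green [0.4924 0.2061 0.0227] [0.002  0.0016 0.0013]
  SW [0.4925 0.2049 0.0233] [0.0014 0.0014]
red [0.5379 0.0332 0.0265] [0.001  0.001  0.0016]
  SW [0.5383 0.0337 0.0269] [0.0012 0.0012]
[0.4026 0.1098 0.026 ]
[0.5584 0.1932 0.026 ]
[0.4289 0.0608 0.026 ]
[0.5838 0.1457 0.026 ]
0.17669097345197102 28.182613025637156
0.1766731495395684 28.75024679155061
width 0.05558758299275335 0.053837294459473356
ctr hd 28.466415592571664
knob from tip [0.50076637 0.1313448  0.026     ] hole [0.43922961 0.09797975 0.026     ]
[0.44095181 0.09996103 0.068     ]
[[ 0.     0.471 -0.882]
 [ 0.    -0.882 -0.471]
 [-1.     0.    -0.   ]]
```

Call:
arm_command(
  increments=[
    [[0, -0.5, 0, 0], [2.5, 0, 0, 0], [3, 0, 0, 0], [3, 0, 0, 0], [2.5, 0, 0, 0], [1.5, 0, 0, 0], [1, 0, 0, 0], [0, 0, 0, 0]],
  ],
)

```text
time: 4.5
eef_pos: [0.5015, 0.1342, 0.0361]
tcp_rot: [-0.686, -0.172, 0.686, -0.172]
contact_force: [0.5, 0.4, 0.4]
opening: 0.997
```

Call:
arm_command(
  increments=[
    [[0, 0, 0, 0], [0, 0, 0, 0], [0, 0, 0, 0], [0, 0, 0, 0], [0, 0, 0, 0], [0, 0, 0, 0]],
  ],
  grip=1.5,
  grip_force=50,
)

```text
time: 5.25
eef_pos: [0.5021, 0.1342, 0.037]
tcp_rot: [0.686, 0.172, -0.686, 0.172]
contact_force: [-0.7, 0.1, 5.7]
opening: 0.287
```

Call:
arm_command(
  increments=[
    [[-0.6, 0, 0, 0], [-0.6, 0, 0, 0], [-0.6, 0, 0, 0], [0, 0, 0, 0], [0, 0, 0, 0]],
  ],
)

```text
time: 5.88
eef_pos: [0.5015, 0.1342, 0.0543]
tcp_rot: [-0.686, -0.172, 0.686, -0.172]
contact_force: [0.3, 0.1, -2.0]
opening: 0.288
```

```bash
python3 - <<'E'
from h import *
import cv2
st=sensors.get_state(); print(st)
a=optics.read_camera("wrist"); b=optics.read_camera("scene")
cv2.imwrite("pics/w2.png",a); cv2.imwrite("pics/s2.png",cv2.resize(b[110:290,220:460],None,fx=3,fy=3))
E
```

```text
{'time': 5.875, 'qpos': array([ 6.57986495e-02,  1.69609062e-01,  2.07516337e+00, -1.59888007e-05,
        8.96958398e-01,  1.14477610e+00]), 'dq': array([ 0.0025901 ,  0.00348996,  0.00218879,  0.00132063, -0.00089822,
        0.00151699]), 'joint_efforts': array([-2.71540463e-03, -3.12378216e+01, -2.43303859e+01, -7.93151121e-03,
        1.53825735e-02, -6.03549142e-05]), 'eef_pos': array([0.50147104, 0.13415951, 0.05425169]), 'tcp_rot': array([-0.6857847 , -0.17214484,  0.68588241, -0.17213603]), 'contact_force': array([ 0.33145543,  0.07323011, -1.99744175]), 'wrist_torque': array([ 0.00612671, -0.00423683, -0.00764732]), 'opening': 0.28828065795070573}
```

View pics/w2.png

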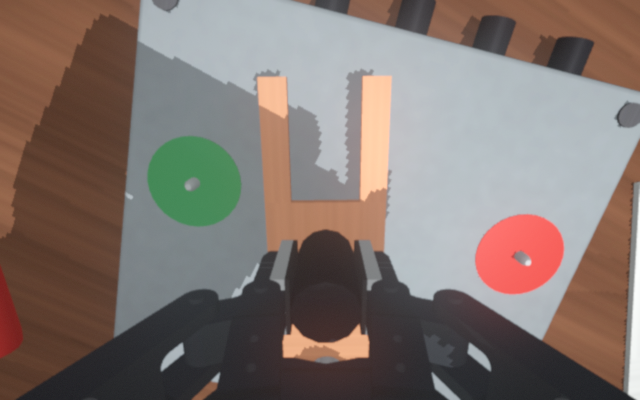

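View pics/s2.png

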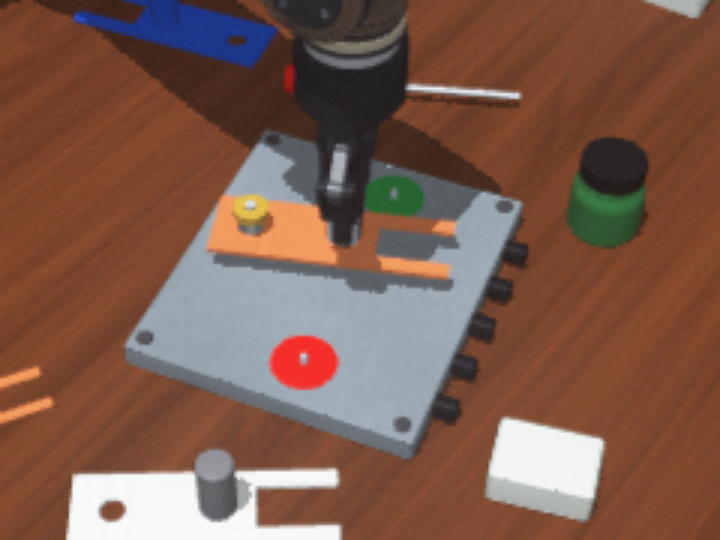

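Lifted cleanly: the shadows show the link clear of the board, level and below the nut, with the force reading showing about its weight. Next I swing it 0.6 rad toward green.

Call:
arm_command(
  increments=[
    [[0, -0.54, 0.04, -0.075], [0, -0.54, 0.04, -0.075], [0, -0.54, 0.04, -0.075], [0, -0.54, 0.04, -0.075], [0, -0.54, 0.04, -0.075], [0, -0.54, 0.04, -0.075], [0, -0.54, 0.04, -0.075], [0, -0.54, 0.04, -0.075], [0, 0, 0, 0], [0, 0, 0, 0]],
  ],
)

```text
time: 7.22
eef_pos: [0.4703, 0.163, 0.0543]
tcp_rot: [0.605, 0.367, -0.604, 0.367]
contact_force: [0.3, -0.6, -1.8]
opening: 0.293
```

```bash
python3 - <<'E'
from h import *
import cv2
st=sensors.get_state(); print(st['time'],st['eef_pos'],st['contact_force'],st['wrist_torque'],st['opening'])
a=optics.read_camera("wrist"); b=optics.read_camera("scene")
cv2.imwrite("pics/w3.png",a); cv2.imwrite("pics/s3.png",cv2.resize(b[110:290,220:460],None,fx=3,fy=3))
M=R.from_quat(st["tcp_rot"]).as_matrix(); W=cam("wrist",st)
for d in optics.place_of("wrist","green_bolt_foot"):
    p=onz(ray(W,d['at']),.022); print(d['at'],d['conf'],p.round(4),"tool frame",(M.T@(p-st['eef_pos'])).round(4))
p=np.array([.4924,.206,.022]);print((M.T@(p-st['eef_pos'])).round(4))
E
```

```text
7.225 [0.47029515 0.16297722 0.0543038 ] [ 0.32840773 -0.55809491 -1.80604992] [ 0.02092993 -0.0054944  -0.01516933] 0.2925594391526451
[139.0, 325.1] 0.57 [0.4933 0.2065 0.022 ] tool frame [ 0.0323  0.0003 -0.0492]
[ 0.0323 -0.0003 -0.0484]
```

View pics/w3.png

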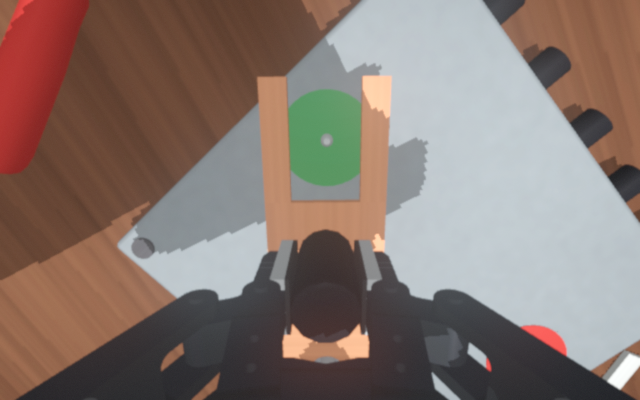

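View pics/s3.png

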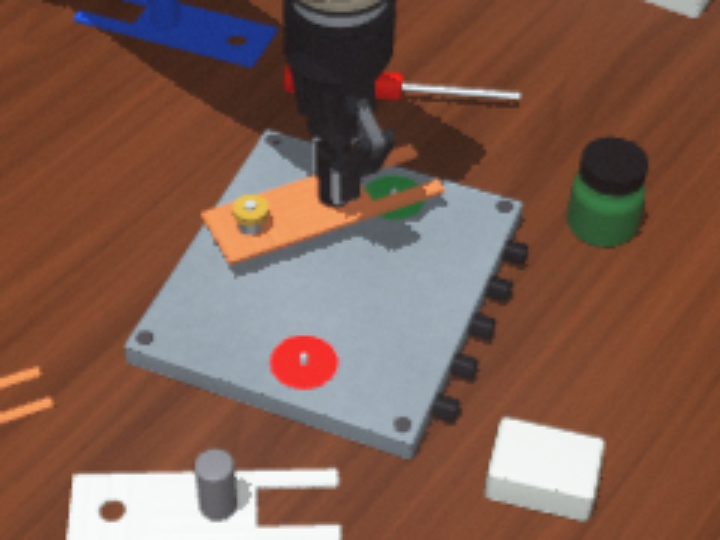

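The green stud at (139, 326) is centred in the slot, which spans columns 290 to 361. Now lower.

Call:
arm_command(
  increments=[
    [[0.5, 0, 0, 0], [0.5, 0, 0, 0], [0.4, 0, 0, 0], [0.2, 0, 0, 0], [0.1, 0, 0, 0], [0, 0, 0, 0], [0, 0, 0, 0]],
  ],
)

```text
time: 8.25
eef_pos: [0.4703, 0.1631, 0.0375]
tcp_rot: [0.604, 0.367, -0.604, 0.367]
contact_force: [-0.4, -0.1, -0.7]
opening: 0.289
```

Call:
arm_command(
  increments=[
    [[0, 0, 0, 0], [0, 0, 0, 0], [0, 0, 0, 0], [0, 0, 0, 0], [0, 0, 0, 0]],
  ],
  grip=6,
)

```text
time: 8.88
eef_pos: [0.4702, 0.163, 0.0374]
tcp_rot: [0.604, 0.367, -0.604, 0.367]
contact_force: [-0.1, 0.2, 0.6]
opening: 0.701
```

Call:
arm_command(
  increments=[
    [[-1, 0, 0, 0], [-2, 0, 0, 0], [-3, 0, 0, 0], [-3, 0, 0, 0], [-3, 0, 0, 0], [-1, 0, 0, 0], [0, 0, 0, 0], [0, 0, 0, 0]],
  ],
)

```text
time: 9.88
eef_pos: [0.4692, 0.1629, 0.1659]
tcp_rot: [-0.603, -0.367, 0.605, -0.367]
contact_force: [0.2, 0.1, -0.3]
opening: 0.707
```

```bash
python3 - <<'E'
from h import *
import cv2
st=sensors.get_state(); print(st['time'],st['eef_pos'],st['contact_force'],st['opening'])
W=cam("wrist",st)
a=optics.read_camera("wrist"); b=optics.read_camera("scene")
cv2.imwrite("pics/w4.png",a); cv2.imwrite("pics/s4.png",cv2.resize(b[110:290,220:460],None,fx=3,fy=3))
for c,C in(("wrist",W),("scene",cam("scene"))):
  for q in("link_knob","green_bolt_foot"):
    for d in optics.place_of(c,q): print(c,q,d['at'],d['conf'],onz(ray(C,d['at']),.051 if q=="link_knob" else .022).round(4))
E
```

```text
9.875 [0.46922313 0.16289772 0.16585772] [ 0.23793919  0.08986853 -0.29251482] 0.7069848484361311
wrist link_knob [191.9, 325.1] 0.59 [0.4687 0.1619 0.051 ]
wrist green_bolt_foot [120.4, 327.3] 0.59 [0.4939 0.2068 0.022 ]
scene link_knob [173.5, 336.8] 0.92 [0.478  0.1689 0.051 ]
scene link_knob [245.6, 205.8] 0.91 [ 0.3944 -0.154   0.051 ]
scene link_knob [108.3, 273.7] 0.81 [0.2023 0.2626 0.051 ]
scene link_knob [326.2, 374.5] 0.66 [ 0.7553 -0.0933  0.051 ]
scene green_bolt_foot [177.1, 350.3] 0.58 [0.4929 0.2026 0.022 ]
```

View pics/w4.png

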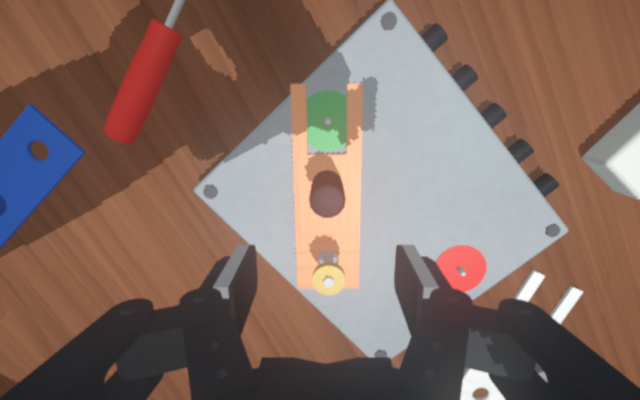

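View pics/s4.png

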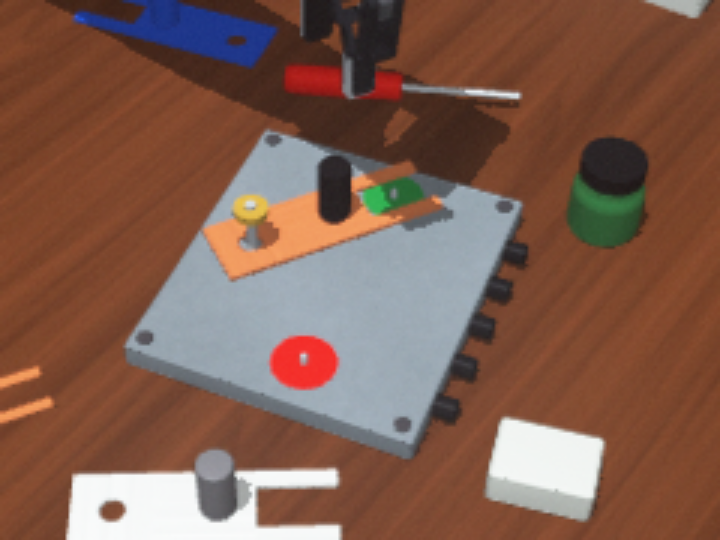

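```bash
python3 - <<'E'
from h import *
print(ctrl.sign_off())
E
```

```text
the job is handed in; nothing more can be done
None
```

I took the large copper link on the grey board by its black knob, lifted it about 17 mm and swung it about 0.6 rad round its bolt. I then lowered its slot over the bolt on the green disc, let go, raised the arm and handed the job in at about 10 s of the 32 s allowed. The sign-off gave no verdict.

- **Position:** in the last wrist picture the green bolt stands in the slot, about 51 mm ahead of the knob and within about 2 mm of the centre line. The required windows are 30 to 70 mm and 14.5 mm.
- **Flatness:** the link's size in the last wrist picture matches what it was when lying flat at the start. The scene picture also shows it flat. I compared this by eye and from pixel sizes rather than measuring the tilt.
- **Clear of the robot:** after the release the arm rose about 13 cm, and the measured force was close to zero.
- **Disagreement:** the scene camera's network placed the knob about 11 mm from where the wrist camera did. I took that as the detection sitting a few pixels too high, because the wrist picture and the arm's position at release agreed.

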